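# Turn the back-to-front filter panel about on its pin stand

### The arm

A 7-joint arm with a two-finger parallel gripper is mounted at the origin on the work surface. World frame = base frame: x ahead of the robot, y to its left, z up, the work surface at z = 0. Lengths are in mm, angles in degrees, forces in N, time in s.
With the tool pointing down it reaches from about 425 to 825 mm from the base axis. Payload 3.6 kg.
Tool frame: the origin (TCP) lies at the very end of the fingers, on their centre line; the grasp point (between the pads) lies env.hold_point_z behind it (env.hold_point_z is the distance from the TCP to the grasp point, in mm); z points along the fingers, y is the line along which they close (so a half turn about z gives the same grasp; the last joint's range is limited). The gripper opens to 85 mm and grips with 20 to 120 N. Pads are 22 mm wide; open, the fingers measure 114 mm over their backs; the gripper's body (76 mm by 85 mm) begins 54 mm behind the grasp point. The pads swing forward as they close: fully open they stand 13 mm farther back than shut.
Start: joints at [-66.492, 35.231, -0.722, 81.555, 0.464, 63.22, -2.315], TCP at [274.942, 588.956, 231.297] pointing down, gripper open.
Joint ranges: [-178.69, 178.69], [-17.37, 117.87], [-77.05, 75.6], [15.02, 138.74], [-78.02, 258.01], [0.78, 113.62], [-162.83, 162.83]. Speed limits (degrees/s): [159.86, 159.86, 180, 180, 180, 180, 180].

### API

Orientations are given as [roll, pitch, yaw] about the fixed x, y, z axes, in that order (R = Rz(yaw) Ry(pitch) Rx(roll)).
In Python, from workcell import env gives the robot as it stands. The module is installed in compiled form; this text tells all that it offers.
- The arm moves only by the tool apply_moves, never from a script. Its argument "increments" is a list of rows, each a list of 3 entries, a list of its own where there are three numbers: the opening, from 0 (shut) to 1 (fully open), then the shift along the tool's x, y, z in cm, then the turn, a rotation vector about the tool's x, y, z in rad. A call has 1 to 8 rows; each row is the pose to reach, as a shift and turn from the pose commanded when the call began, along the tool's axes at that moment; what a row does not reach only later rows make up. A row lasts 1/12 s, in which the tool goes at most 41.7 mm and 7.16 degrees, less where a joint would pass 70% of its speed; a pose out of reach is approached as far as the arm can. A call with a gripper value outside its range is refused whole. The fingers move at their own pace and stop on an object; the grip force is fixed at half the most. Time passes only in rows, so rows that repeat a pose let the fingers close. It gives the time, the measured TCP pose, the force, the opening and the grip force at its end, in the units of the state.
- env.read_state(): the state, without advancing time (a new reading comes with each control period).
- env.snapshot(name): name is "side" or "top"; returns a dict with "color" (480x640x3 uint8, red, green, blue), "mtx" (3x3 intrinsics, pixels), "rvec" (rotation vector, rad) and "tvec" (3), from world to camera coordinates, as OpenCV has them. Camera axes: x right, y down, z forward; pixel columns grow to the right and rows downward; lengths in mm; the calibration is good to about 2 mm. A picture is of the moment at which its call begins. There is no depth.
- env.sign_off(): hands the job in; it is judged then, once.
The state is a dict: "t": time; "joint_positions": joint angles; "qd": joint speeds; "tau": joint torques, N m; "position": TCP position; "ee_rot": TCP orientation; "wrist_force": force on the tool from outside, world axes, zero at the start; "ft_torque": the same for the moment, N m; "width": finger opening in mm; "gripper_force": force on a finger pad.
Only numpy, scipy, OpenCV 4.12 (cv2) and the standard library are available. Lean on these libraries where they do the work, as an engineer would, in place of code of your own. Each camera call takes 0.05 s, during which the arm holds its last target. There are 200 camera calls.

### The job

The red-framed filter panel sits back to front on its white stand: its plain grey back looks to the customers' side, where the stand has its brass edge. Lift it clear of the stand's two pins, turn it face about, and lower it by hand (do not drop it) fully home over both pins of the same stand, upright, with its amber face on the brass-edge side; then let go. Leave the blue-framed panel where it stands.

Things in the scene. Friction and masses are not known exactly. Their poses are not given: they have to be found in the camera images.
- red_panel: Loose upright panel, 0.25 kg: board 70 (y) x 10 (x) mm, top edge 125 mm above the origin, bare for gripping across its thickness. Face: red frame, amber pane; back: grey. Black foot 40 (x) x 15 mm high, y -65 to +85, with 20 mm through holes at y = -49 and +69, so off-centre. Origin: foot underside below the board's middle; z up, +x out of the amber face. Yaw starts half a turn from the stand's.
- red_stand: White stand, fixed, 70 (x) x 190 (y) x 14 mm high, brass strip on its +x (customers') edge away from the robot; yaw within 15 deg. Origin: underside centre. Steel pins 10 mm thick at x = 0, y = +-59, 28 mm above its top, tapered tips. Panel origin in its frame: (0, +10, 14) at start; rightly seated (0, -10, 14), axes parallel: 20 mm over, as the holes are off-centre. A like stand is empty.
- red_panel_front (a point): Middle of the top edge of the red panel's foot on the amber side: in the panel's frame at x = +20, y = 0, z = 15 mm. It tells which way the amber face looks.
- blue_panel: The other panel, blue frame and violet pane, same shape, size and origin, loose on a stand of its own and already the right way round. Not to be disturbed.
Mind the look-alikes: they are no part of the job. Leave any purple look-alike of the red_stand alone.

How it is judged (in metres and radians):
On the way, in this order (a step that is already met when the one before it is completed fails the run):
1. the red panel is lifted clear of its pins (z of red_panel in the frame of red_stand above 0.05 m), for 0.1 s.
2. turned about, it is lowered over both pins while still held by the fingers (its underside less than 15 mm above the stand's top) (x of red_panel in the frame of red_stand between -0.012 and 0.012 m and y of red_panel in the frame of red_stand between -0.022 and 0.002 m and angle between red_panel's own z axis and vertical below 0.12 rad and angle between the x axis of red_panel and the x axis of red_stand, either way round below 0.2 rad and x of red_panel_front in the frame of red_stand above 0.005 m and z of red_panel in the frame of red_stand below 0.029 m and contact force between the fingers and red_panel above 0.5 N), for 0.05 s.
At the end, for the whole second after the job is handed in: Red panel over both pins of its stand, amber face to the brass edge, origin within 12 mm of the seated place in x and y, underside under 4 mm above the stand's top, upright within 7 and square within 11 degrees, at rest, released. Blue panel within 20 mm of its start (x of red_panel in the frame of red_stand between -0.012 and 0.012 m and y of red_panel in the frame of red_stand between -0.022 and 0.002 m and z of red_panel in the frame of red_stand below 0.018 m and angle between red_panel's own z axis and vertical below 0.12 rad and angle between the x axis of red_panel and the x axis of red_stand, either way round below 0.2 rad and x of red_panel_front in the frame of red_stand above 0.005 m and linear speed of red_panel below 0.02 m/s); the robot touches nothing.
It fails at once if the blue panel is disturbed (moved by more than 20 mm) (distance of blue_panel from where it was at the start of the episode above 0.02 m).
It also fails if it takes over 40 s, if anything falls off the work surface, if the arm or the gripper's body presses on something with over 40 N, if the wrist force passes 120 N, or if a joint passes its speed limit or range.

## Working session

There is one attempt and no reset: what is moved stays moved. The work goes in short steps, Python scripts to look and compute and a tool call to move; the robot and the scene stay as the last step left them, time stands still between calls to the robot, and variables do not carry over. Pictures are saved under pics/ and viewed, at most 10 in all, crops included, and the job is handed in when it is done.

Besides the shell and the picture viewer there is one more tool, called after ">>>" as name([rows], argument=value, ...), one row to a line, values as JSON. apply_moves: Moves the arm, as the interface text tells. Its arguments: {"type":"object","properties":{"increments":{"type":"array"}},"required":["increments"]}

```bash
mkdir -p pics
python3 - <<'E'
from workcell import env
import cv2
for n in("side","top"):
    s=env.snapshot(n); cv2.imwrite(f"pics/{n}0.png",s["color"][:,:,::-1]); print(n,s["mtx"].tolist(),s["rvec"],s["tvec"])
print(env.read_state(),env.hold_point_z)
E
```

```text
side [[547.151140391657, 0.0, 318.8446592490842], [0.0, 547.151140391657, 243.49856336809705], [0.0, 0.0, 1.0]] [ 2.17617512 -0.28299141  0.13861135] [-463.87053492  199.10612775  889.31124255]
top [[528.8010885364423, 0.0, 318.65053463785927], [0.0, 528.8010885364423, 237.87718411877736], [0.0, 0.0, 1.0]] [ 2.18445998 -2.21004339  0.04525555] [ 128.46053822  495.69649205 1334.38515826]
{'t': 0.1, 'joint_positions': array([-66.4920589 ,  35.28514168,  -0.72463262,  81.63106655,
         0.46414752,  63.21904246,  -2.3164449 ]), 'qd': array([ 0.04812041, -0.09535441, -0.01029497, -0.31162826, -0.07610408,
       -0.02808229,  0.01800911]), 'tau': array([ 1.35798837e-03, -4.70381498e+01,  2.60339901e-01, -1.71568000e+01,
        1.01127548e-02,  5.83983172e-03,  5.03777457e-06]), 'position': array([274.65971673, 588.37258393, 230.24386429]), 'ee_rot': array([-1.79867604e+02,  6.54106756e-04,  1.54977235e+02]), 'wrist_force': array([-0.12422631,  0.71751591, -0.66237401]), 'ft_torque': array([-0.04133439,  0.03678527, -0.00331791]), 'gripper_force': 0.0, 'width': 85.48191226377119} 18.700000000000003
```

View pics/side0.png

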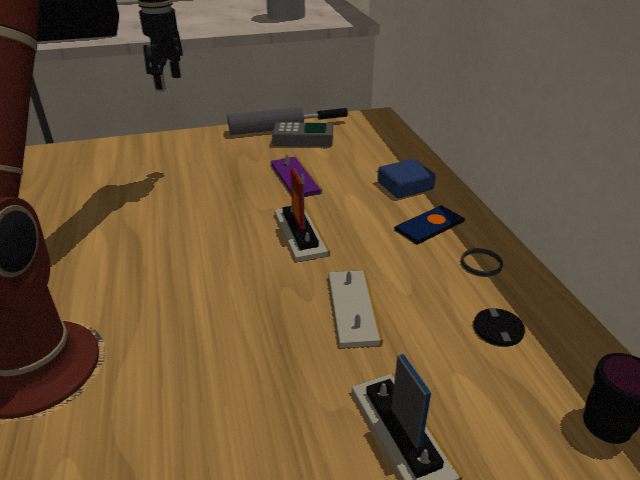

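View pics/top0.png

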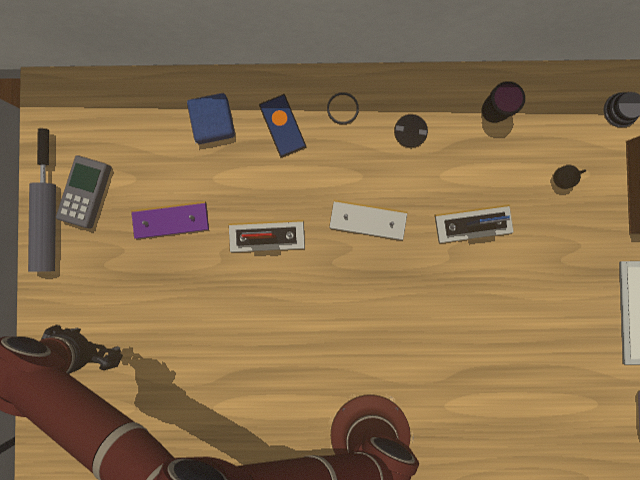

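The side view shows the red panel at about (302,215) on a white stand, with an empty stand at (354,308), the blue panel at (405,430) and the purple look-alike at (295,177). In the top view the red stand is at (267,236), its board top is a red line at about (257,235), and the pins are near (239,237) and (290,235).

```bash
cat > h.py <<'E'
import numpy as np,cv2
from workcell import env
def ray(s,px,z):
    R=cv2.Rodrigues(s["rvec"])[0];C=-R.T@np.ravel(s["tvec"])
    p=cv2.undistortPoints(np.float64(px).reshape(-1,1,2),s["mtx"],None).reshape(-1,2)
    d=np.c_[p,np.ones(len(p))]@R
    return C+d*((z-C[2])/d[:,2])[:,None]
def proj(s,P): return cv2.projectPoints(np.float64(P).reshape(-1,1,3),s["rvec"],s["tvec"],s["mtx"],None)[0].reshape(-1,2)
E
python3 - <<'E'
from h import *
s=env.snapshot("top");im=s["color"];x0,y0=217,210
c=im[y0:262,x0:317].copy();hsv=cv2.cvtColor(c,cv2.COLOR_RGB2HSV)
def comp(m):
    n,l,st,_=cv2.connectedComponentsWithStats(m.astype(np.uint8));i=1+np.argmax(st[1:,4]);return np.argwhere(l==i)[:,::-1]+[x0,y0]
w=comp((hsv[...,1]<40)&(hsv[...,2]>140)); r=cv2.minAreaRect(w.astype(np.float32));print("white",r)
b=ray(s,cv2.boxPoints(r),14);print(b.round(1),b.mean(0),np.linalg.norm(np.diff(b,axis=0),axis=1))
r2=comp((hsv[...,1]>130)&((hsv[...,0]<10)|(hsv[...,0]>170)));r=cv2.minAreaRect(r2.astype(np.float32));print("red",r)
b=ray(s,cv2.boxPoints(r),139);print(b.round(1),b.mean(0))
cv2.imwrite("pics/c1.png",cv2.resize(c,None,fx=7,fy=7,interpolation=0)[:,:,::-1])
t=env.snapshot("side")["color"][160:265,265:335];cv2.imwrite("pics/c2.png",cv2.resize(t,None,fx=5,fy=5,interpolation=2)[:,:,::-1])
E
```

```text
white ((266.1209716796875, 236.41896057128906), (25.71787452697754, 73.90767669677734), 87.1375961303711)
[[531.4 351.4  14. ]
 [538.6 163.6  14. ]
 [473.3 161.   14. ]
 [466.1 348.4  14. ]] [502.34458014 256.09524542  14.        ] [188.00994865  65.42396934 187.60186858]
red ((258.0, 234.5), (3.0, 32.0), 90.0)
[[504.8 298.8 139. ]
 [503.9 225.1 139. ]
 [497.  225.1 139. ]
 [497.9 298.9 139. ]] [500.89520739 261.9629745  139.        ]
```

View pics/c1.png

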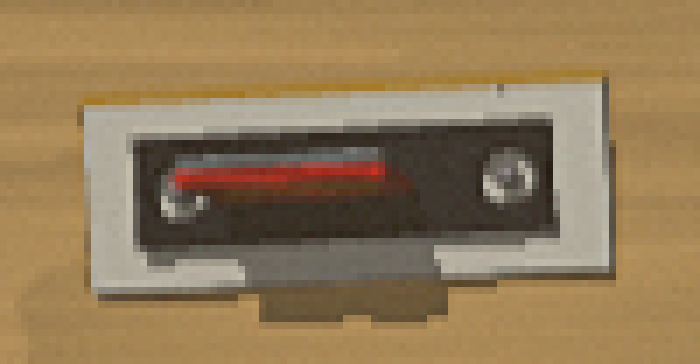

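View pics/c2.png

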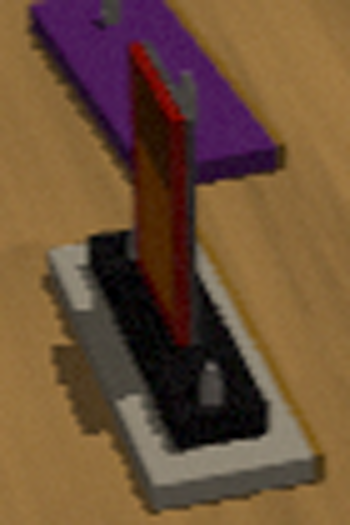

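Run:
```python
from h import *
from scipy.spatial.transform import Rotation as Ro
s=env.snapshot("top");im=s["color"];x0,y0=217,210
c=cv2.cvtColor(im[y0:262,x0:317],cv2.COLOR_RGB2HSV);m=((c[...,2]<75)).astype(np.uint8);m[:,48:][:,:0]=0
n,l,st,_=cv2.connectedComponentsWithStats(m);i=1+np.argmax(st[1:,4]);print(st[i])
# hand-read features of crop c1 (scale 7)
f=lambda a:(np.array(a,float)-3.5)/7+[x0,y0]
foot=ray(s,f([(133,140),(553,118),(558,240),(137,250)]),29);print("foot",foot.round(1),foot.mean(0))
st=ray(s,f([(82,103),(605,73),(610,275),(92,294)]),14);print("stand",st.round(1),st.mean(0))
for e in(foot,st):
    d=(e[0]-e[1]+e[3]-e[2]);print("yaw",np.degrees(np.arctan2(-d[0],d[1])),"len",np.linalg.norm(d)/2,"w",np.linalg.norm(e[0]-e[3]+e[1]-e[2])/2)
b=ray(s,f([(175,152),(383,148),(383,180),(175,188)]),139);print("board",b.round(1),b.mean(0))
print("pinR",ray(s,f([(512,170)]),42))
t=env.snapshot("side")
g=lambda a:(np.array(a,float)-2.5)/5+[265,160]
print("side pin near tip",ray(t,g([(211,365)]),42)); print("side stand corners",ray(t,g([(47,250),(155,490),(322,458)]),14).round(1))
print("board top side",ray(t,g([(135,45),(185,120),(148,40),(195,112)]),139).round(1))
```

```text
[ 19  18  61  18 605]
foot [[519.9 331.4  29. ]
 [526.  180.5  29. ]
 [482.2 179.1  29. ]
 [480.4 330.2  29. ]] [502.12008476 255.30474426  29.        ]
stand [[534.5 352.3  14. ]
 [543.2 162.1  14. ]
 [469.8 161.1  14. ]
 [465.1 349.   14. ]] [503.14501183 256.12548711  14.        ]
yaw 1.5099143582518615 len 151.06027366799336 w 41.71976523279933
yaw 2.0266158058706965 len 189.16593961242629 w 71.47045227879846
board [[508.9 300.  139. ]
 [509.4 231.4 139. ]
 [498.9 231.5 139. ]
 [497.1 300.  139. ]] [503.57767398 265.73184927 139.        ]
pinR [[506.82317051 194.63096045  42.        ]]
side pin near tip [[505.73260298 197.84220143  42.        ]]
side stand corners [[464.5 347.6  14. ]
 [472.1 157.1  14. ]
 [542.8 160.5  14. ]]
board top side [[499.2 298.4 139. ]
 [504.8 230.7 139. ]
 [505.4 301.3 139. ]
 [510.2 236.1 139. ]]
```

```bash
cat >> h.py <<'E'
from scipy.spatial.transform import Rotation as Ro
def to(p,yaw):
    q=env.read_state();R=Ro.from_euler("xyz",q["ee_rot"],degrees=True)
    d=R.inv().apply(np.array(p)-q["position"])/10
    w=(R.inv()*Ro.from_euler("xyz",[180,0,yaw],degrees=True)).as_rotvec()
    print("t",q["t"],"pos",q["position"].round(1),"rpy",q["ee_rot"].round(2),"j",q["joint_positions"].round(0),"F",q["wrist_force"].round(1),"w",round(q["width"],1),"gf",round(q["gripper_force"],1))
    print("shift",d.round(2),"turn",w.round(4))
E
python3 -c "
from h import *
to([503.5,265.8,200],92.2)"
```

```text
t 0.3 pos [274.8 588.8 230.9] rpy [-179.95   -0.    154.98] j [-66.  35.  -1.  82.   0.  63.  -2.] F [ 0.8  0.4 -0.4] w 85.2 gf 0.0
shift [-34.38 -19.59   3.11] turn [-8.0000e-04  5.0000e-04  1.0957e+00]
```

>>> apply_moves([
  [1,[-3.4,-2,0.3],[0,0,0.1]],
  [1,[-7,-4,0.6],[0,0,0.22]],
  [1,[-10.6,-6,0.9],[0,0,0.34]],
  [1,[-14,-8,1.3],[0,0,0.46]],
  [1,[-17.5,-10,1.6],[0,0,0.58]],
  [1,[-21,-12,1.9],[0,0,0.7]],
  [1,[-24.4,-14,2.2],[0,0,0.8]],
  [1,[-27.5,-15.7,2.5],[0,0,0.9]],
])

```text
t: 0.97
position: [459.0, 327.7, 206.5]
ee_rot: [180.0, 0.0, 103.0]
wrist_force: [0.3, -0.3, -0.3]
width: 85.2
gripper_force: 0.0
```

```bash
python3 -c "
from h import *
to([503.5,265.8,190],92.2)"
```

```text
t 0.9667 pos [459.  327.7 206.5] rpy [1.7997e+02 3.0000e-02 1.0304e+02] j [-47.  29.  14.  98.  -8.  53. -17.] F [ 0.3 -0.3 -0.3] w 85.2 gf 0.0
shift [-7.03  2.93  1.66] turn [0.0006 0.0005 0.1892]
```

>>> apply_moves([
  [1,[-3.5,1.4,0.8],[0,0,0.1]],
  [1,[-7.0,2.9,1.6],[0,0,0.189]],
  [1,[-7.0,2.9,1.6],[0,0,0.189]],
  [1,[-7.0,2.9,1.6],[0,0,0.189]],
  [1,[-7.0,2.9,1.6],[0,0,0.189]],
])

```text
t: 1.38
position: [501.8, 269.7, 190.2]
ee_rot: [-180.0, -0.1, 92.6]
wrist_force: [-0.2, 0.5, -0.7]
width: 85.5
gripper_force: 0.0
```

```bash
python3 -c "
from h import *
to([503.5,265.8,90],92.2)"
```

```text
t 1.3833 pos [501.8 269.7 190.2] rpy [-1.7996e+02 -5.0000e-02  9.2630e+01] j [-41.  31.  16.  99. -11.  52. -17.] F [-0.2  0.5 -0.7] w 85.5 gf 0.0
shift [-0.41  0.16 10.02] turn [-0.0007 -0.0009  0.0074]
```

>>> apply_moves([
  [1,[-0.4,0.16,0.5],[0,0,0.007]],
  [1,[-0.4,0.16,3],[0,0,0.007]],
  [1,[-0.4,0.16,6],[0,0,0.007]],
  [1,[-0.4,0.16,8.5],[0,0,0.007]],
  [1,[-0.4,0.16,10],[0,0,0.007]],
  [1,[-0.4,0.16,10],[0,0,0.007]],
])

```text
t: 1.88
position: [500.5, 265.7, 86.7]
ee_rot: [-179.6, 0.1, 92.4]
wrist_force: [-0.3, 0.7, -0.2]
width: 85.4
gripper_force: 0.0
```

```bash
python3 -c "
from h import *
to([503.5,265.8,90],92.2)
c=env.snapshot('top')['color'][190:280,197:337];cv2.imwrite('pics/c3.png',cv2.resize(c,None,fx=5,fy=5)[:,:,::-1])"
```

```text
t 1.8833 pos [500.5 265.7  86.7] rpy [-1.7957e+02  1.4000e-01  9.2360e+01] j [-39.  39.  14. 104. -14.  39. -15.] F [-0.3  0.7 -0.2] w 85.4 gf 0.0
shift [ 0.    0.3  -0.33] turn [-0.0074  0.0024  0.0028]
```

>>> apply_moves([
  [1,[0,0,0],[0,0,0]],
  [1,[0,0,0],[0,0,0]],
])

```text
t: 2.1
position: [504.7, 266.1, 91.7]
ee_rot: [179.9, -0.1, 92.2]
wrist_force: [0.4, -0.1, -0.1]
width: 85.7
gripper_force: 0.0
```

```bash
python3 -c "
from h import *
to([503.5,265.8,90],92.2)"
```

```text
t 2.1 pos [504.7 266.1  91.7] rpy [ 1.7985e+02 -8.0000e-02  9.2240e+01] j [-39.  39.  14. 104. -14.  39. -15.] F [ 0.4 -0.1 -0.1] w 85.7 gf 0.0
shift [-0.03 -0.13  0.17] turn [ 0.0026 -0.0015  0.0008]
```

Oscillation is settling about the target, so I'm closing.

>>> apply_moves([
  [0.5,[0,0,0],[0,0,0]],
  [0.2,[0,0,0],[0,0,0]],
  [0,[0,0,0],[0,0,0]],
  [0,[0,0,0],[0,0,0]],
  [0,[0,0,0],[0,0,0]],
  [0,[0,0,0],[0,0,0]],
  [0,[0,0,0],[0,0,0]],
])

```text
t: 2.68
position: [503.7, 265.0, 90.3]
ee_rot: [-180.0, 0.0, 92.2]
wrist_force: [0.7, -0.7, 0.6]
width: 9.4
gripper_force: 60.5
```

```bash
python3 -c "
from h import *
to([503.5,265.8,190],92.2)"
```

```text
t 2.6833 pos [503.7 265.   90.3] rpy [-179.97    0.     92.18] j [-39.  39.  14. 104. -14.  39. -15.] F [ 0.7 -0.7  0.6] w 9.4 gf 60.5
shift [ 0.08 -0.02 -9.97] turn [-0.0005  0.0001 -0.0004]
```

>>> apply_moves([
  [0,[0,0,-0.7],[0,0,0]],
  [0,[0,0,-2],[0,0,0]],
  [0,[0,0,-3.5],[0,0,0]],
  [0,[0,0,-5.5],[0,0,0]],
  [0,[0,0,-7.5],[0,0,0]],
  [0,[0,0,-9],[0,0,0]],
  [0,[0,0,-10],[0,0,0]],
  [0,[0,0,-10],[0,0,0]],
])

```text
t: 3.35
position: [505.0, 265.5, 192.4]
ee_rot: [179.8, -0.1, 92.2]
wrist_force: [0.1, 0.2, -2.8]
width: 9.7
gripper_force: 60.1
```

```bash
python3 -c "
from h import *
to([503.5,246,190],182)
s=env.snapshot('side');cv2.imwrite('pics/s4.png',cv2.resize(s['color'][80:280,200:400],None,fx=3,fy=3)[:,:,::-1])"
```

```text
t 3.35 pos [505.  265.5 192.4] rpy [ 1.7979e+02 -1.0000e-01  9.2180e+01] j [-41.  31.  17.  99. -11.  52. -17.] F [ 0.1  0.2 -2.8] w 9.7 gf 60.1
shift [-1.94 -0.22  0.24] turn [ 4.3000e-03  1.4000e-03 -1.5677e+00]
```

View pics/s4.png

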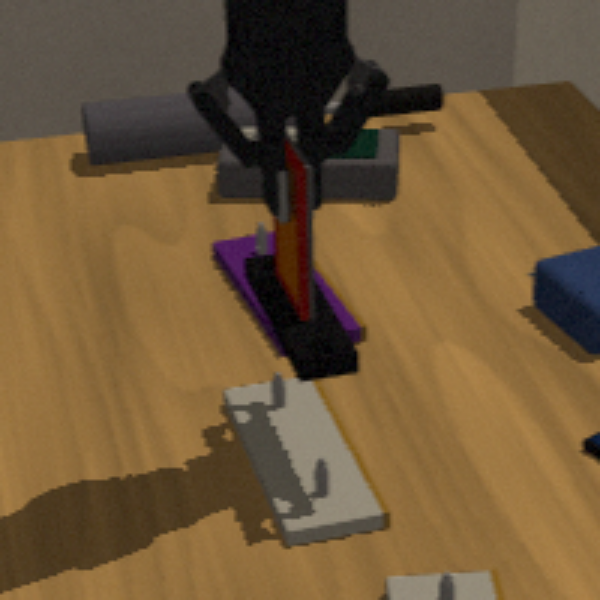

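The panel is held upright and clear. The two bare pins show at crop (279,390) and (320,475). Next is turning it with yaw increasing (negative about tool z).

>>> apply_moves([
  [0,[0,0,0],[0,0,-0.06]],
  [0,[0,0,0],[0,0,-0.18]],
  [0,[0,0,0],[0,0,-0.3]],
  [0,[0,0,0],[0,0,-0.42]],
  [0,[0,0,0],[0,0,-0.54]],
  [0,[0,0,0],[0,0,-0.66]],
  [0,[0,0,0],[0,0,-0.78]],
  [0,[0,0,0],[0,0,-0.9]],
])

```text
t: 4.07
position: [502.8, 264.4, 188.4]
ee_rot: [-179.8, -0.1, 144.1]
wrist_force: [-0.4, 0.2, -2.3]
width: 9.3
gripper_force: 60.0
```

>>> apply_moves([
  [0,[0,0,0],[0,0,-0.12]],
  [0,[0,0,0],[0,0,-0.24]],
  [0,[0,0,0],[0,0,-0.36]],
  [0,[0,0,0],[0,0,-0.48]],
  [0,[0,0,0],[0,0,-0.6]],
  [0,[0,0,0],[0,0,-0.72]],
  [0,[0,0,0],[0,0,-0.84]],
  [0,[0,0,0],[0,0,-0.96]],
])

```text
t: 4.73
position: [502.9, 264.3, 188.4]
ee_rot: [-180.0, -0.2, -160.9]
wrist_force: [0.1, -0.4, -2.8]
width: 9.1
gripper_force: 60.0
```

```bash
python3 -c "
from h import *
to([503.5,246,190],272.2)"
```

```text
t 4.7333 pos [502.9 264.3 188.4] rpy [-179.96   -0.23 -160.92] j [-21.  31. -13.  98.   9.  52.  71.] F [ 0.1 -0.4 -2.8] w 9.1 gf 60.0
shift [ 0.54 -1.74 -0.15] turn [ 0.002  -0.0038 -1.2762]
```

>>> apply_moves([
  [0,[0.1,-0.3,0],[0,0,-0.12]],
  [0,[0.2,-0.6,0],[0,0,-0.24]],
  [0,[0.3,-0.9,0],[0,0,-0.36]],
  [0,[0.4,-1.2,0],[0,0,-0.48]],
  [0,[0.5,-1.5,0],[0,0,-0.6]],
  [0,[0.5,-1.7,0],[0,0,-0.72]],
  [0,[0.5,-1.7,0],[0,0,-0.84]],
  [0,[0.5,-1.7,0],[0,0,-0.96]],
])

```text
t: 5.4
position: [503.8, 246.2, 188.5]
ee_rot: [179.8, -0.2, -105.9]
wrist_force: [-0.4, 0.3, -4.2]
width: 9.3
gripper_force: 60.0
```

```bash
python3 -c "
from h import *
to([503.3,246.6,190],272.2)"
```

```text
t 5.4 pos [503.8 246.2 188.5] rpy [ 1.7984e+02 -1.6000e-01 -1.0595e+02] j [-10.  32. -29.  99.  19.  53. 118.] F [-0.4  0.3 -4.2] w 9.3 gf 60.0
shift [-0.03  0.07 -0.15] turn [ 0.0033 -0.0023 -0.3168]
```

>>> apply_moves([
  [0,[0,0,0],[0,0,-0.11]],
  [0,[0,0,0],[0,0,-0.22]],
  [0,[0,0,0],[0,0,-0.3]],
  [0,[0,0,0],[0,0,-0.317]],
  [0,[0,0,0],[0,0,-0.317]],
  [0,[0,0,0],[0,0,-0.317]],
  [0,[0,0,0],[0,0,-0.317]],
])

```text
t: 5.98
position: [504.5, 247.2, 189.9]
ee_rot: [180.0, -0.0, -88.2]
wrist_force: [-0.2, 0.1, -2.7]
width: 9.2
gripper_force: 59.9
```

```bash
python3 -c "
from h import *
to([503.3,246.6,190],272.2)
s=env.snapshot('side');cv2.imwrite('pics/s5.png',cv2.resize(s['color'][80:280,200:400],None,fx=3,fy=3)[:,:,::-1])
s=env.snapshot('top');cv2.imwrite('pics/t5.png',cv2.resize(s['color'][195:275,207:327],None,fx=6,fy=6,interpolation=0)[:,:,::-1])"
```

```text
t 5.9833 pos [504.5 247.2 189.9] rpy [ 1.7995e+02 -3.0000e-02 -8.8160e+01] j [ -7.  33. -33.  99.  22.  54. 133.] F [-0.2  0.1 -2.7] w 9.2 gf 59.9
shift [ 0.05  0.12 -0.01] turn [ 0.0008 -0.0005 -0.0062]
```

View pics/s5.png

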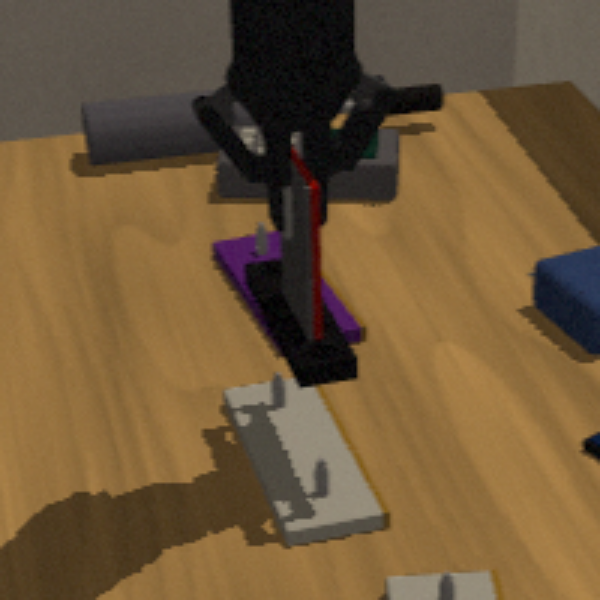

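View pics/t5.png

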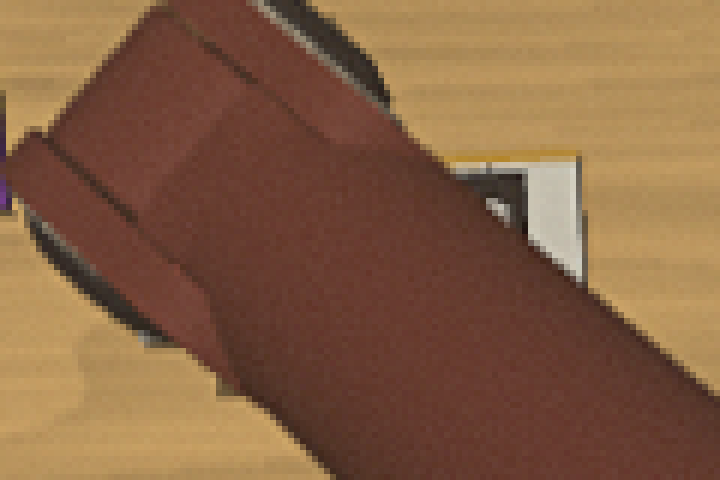

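The side view shows the grey back now towards the robot, with the foot silhouette in the same place as before the turn (near corners (302,384) and (357,378)). In the top view a pin shows through the hole at about (497,208). I'll check the pins against the plan.

Run:
```python
from h import *
t=env.snapshot("side");g=lambda a:(np.array(a,float)-1)/3+[200,80]
p=ray(t,g([(279,376),(320,460)]),42);print("tips",p.round(1),p.mean(0),np.linalg.norm(p[0]-p[1]))
p=ray(t,g([(279,409),(320,496)]),14);print("bases",p.round(1),p.mean(0),np.linalg.norm(p[0]-p[1]))
q=env.read_state();z=q["position"][2]-90.2+14
print("foot near bottom corners",ray(t,g([(302,384),(357,378)]),z).round(1),"top",ray(t,g([(295,366),(353,358),(246,263)]),z+15).round(1))
yaw=np.radians(2.2);R=np.array([[np.cos(yaw),-np.sin(yaw)],[np.sin(yaw),np.cos(yaw)]])
print("expected corners",[(np.array([503.5,255.8])+R@v).round(1) for v in([-20,-75],[20,-75],[-20,75])])
```

```text
tips [[501.1 310.7  42. ]
 [504.6 196.3  42. ]] [502.85824993 253.49579032  42.        ] 114.49600806287839
bases [[499.9 309.6  14. ]
 [503.3 193.3  14. ]] [501.63693152 251.44120698  14.        ] 116.34915471700752
foot near bottom corners [[490.4 181.6 114.1]
 [526.7 179.5 114.1]] top [[485.9 180.5 129.1]
 [524.4 180.4 129.1]
 [483.7 327.7 129.1]]
expected corners [array([486.4, 180.1]), array([526.4, 181.6]), array([480.6, 330. ])]
```

>>> apply_moves([
  [0,[0,0,0.7],[0,0,0]],
  [0,[0,0,2],[0,0,0]],
  [0,[0,0,3.7],[0,0,0]],
  [0,[0,0,5.2],[0,0,0]],
  [0,[0,0,6.2],[0,0,0]],
  [0,[0,0,6.6],[0,0,0]],
  [0,[0,0,6.6],[0,0,0]],
  [0,[0,0,6.6],[0,0,0]],
])

```text
t: 6.8
position: [505.0, 247.7, 124.6]
ee_rot: [-180.0, 0.0, -88.1]
wrist_force: [-0.7, -0.1, -2.9]
width: 9.4
gripper_force: 59.9
```

>>> apply_moves([
  [0,[0,0,0],[0,0,0]],
  [0,[0,0,0],[0,0,0]],
])

```text
t: 6.97
position: [505.2, 247.8, 125.2]
ee_rot: [-179.9, 0.1, -88.1]
wrist_force: [-1.2, 0.5, -2.6]
width: 9.2
gripper_force: 59.9
```

```bash
python3 -c "
from h import *
to([503.3,246.6,90.5],272.2)
s=env.snapshot('side');cv2.imwrite('pics/s6.png',cv2.resize(s['color'][130:270,250:370],None,fx=5,fy=5,interpolation=2)[:590,:,::-1])"
```

```text
t 6.9667 pos [505.2 247.8 125.2] rpy [-1.799e+02  5.000e-02 -8.809e+01] j [ -9.  38. -31. 103.  26.  46. 129.] F [-1.2  0.5 -2.6] w 9.2 gf 59.9
shift [0.12 0.2  3.47] turn [-0.0017  0.0009 -0.005 ]
```

View pics/s6.png

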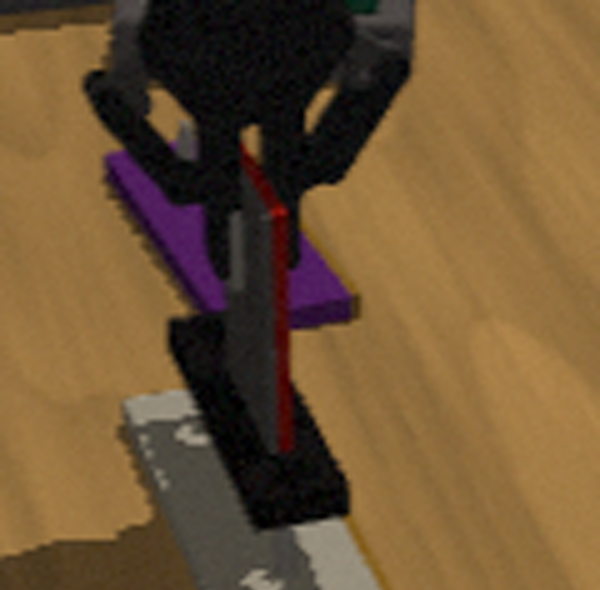

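The foot is level just above the pins and aligned with the stand. I'll correct by about 2 mm and lower part way.

>>> apply_moves([
  [0,[0.12,0.18,0],[0,0,-0.004]],
  [0,[0.12,0.18,0],[0,0,-0.004]],
  [0,[0.12,0.18,0.4],[0,0,-0.004]],
  [0,[0.12,0.18,0.8],[0,0,-0.004]],
  [0,[0.12,0.18,1.2],[0,0,-0.004]],
  [0,[0.12,0.18,1.5],[0,0,-0.004]],
  [0,[0.12,0.18,1.5],[0,0,-0.004]],
  [0,[0.12,0.18,1.5],[0,0,-0.004]],
])

```text
t: 7.68
position: [502.7, 246.0, 108.9]
ee_rot: [180.0, -0.0, -87.8]
wrist_force: [0.0, 0.2, -3.1]
width: 9.2
gripper_force: 59.9
```

```bash
python3 -c "
from h import *
to([503.3,246.6,90.5],272.2)"
```

```text
t 7.6833 pos [502.7 246.  108.9] rpy [ 1.7995e+02 -2.0000e-02 -8.7850e+01] j [ -9.  39. -30. 104.  27.  44. 129.] F [ 0.   0.2 -3.1] w 9.2 gf 59.9
shift [-0.06 -0.06  1.84] turn [ 0.0009 -0.0003 -0.0008]
```

>>> apply_moves([
  [0,[0,0,0.3],[0,0,0]],
  [0,[0,0,0.7],[0,0,0]],
  [0,[0,0,1.1],[0,0,0]],
  [0,[0,0,1.4],[0,0,0]],
  [0,[0,0,1.7],[0,0,0]],
  [0,[0,0,1.8],[0,0,0]],
  [0,[0,0,1.8],[0,0,0]],
  [0,[0,0,1.8],[0,0,0]],
])

```text
t: 8.35
position: [502.9, 246.2, 91.3]
ee_rot: [180.0, 0.0, -87.9]
wrist_force: [-0.6, 0.5, -3.1]
width: 9.0
gripper_force: 60.0
```

```bash
python3 -c "
from h import *
to([503.3,246.6,90.5],272.2)
s=env.snapshot('side');cv2.imwrite('pics/s7.png',cv2.resize(s['color'][160:265,250:350],None,fx=5,fy=5,interpolation=2)[:,:,::-1])"
```

```text
t 8.35 pos [502.9 246.2  91.3] rpy [180.     0.   -87.85] j [-10.  40. -29. 105.  28.  42. 128.] F [-0.6  0.5 -3.1] w 9.0 gf 60.0
shift [-0.04 -0.04  0.08] turn [ 0.      0.0001 -0.0009]
```

View pics/s7.png

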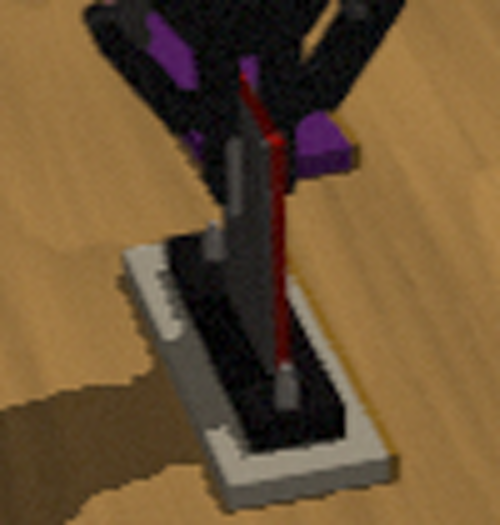

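Both pins stand through the holes, at (215,243) and (287,385), and the foot is about on the stand. I'll press gently the last millimetre and then release.

>>> apply_moves([
  [0,[0,0,0.1],[0,0,0]],
  [0,[0,0,0.14],[0,0,0]],
  [0,[0,0,0.14],[0,0,0]],
  [0,[0,0,0.14],[0,0,0]],
])

```text
t: 8.73
position: [503.2, 246.3, 90.3]
ee_rot: [-180.0, 0.0, -87.9]
wrist_force: [-0.5, 0.2, -0.3]
width: 9.0
gripper_force: 60.3
```

Wrist force fell to about 0, so the panel is resting on the stand. Releasing.

>>> apply_moves([
  [0.1,[0,0,0],[0,0,0]],
  [0.25,[0,0,0],[0,0,0]],
  [0.5,[0,0,0],[0,0,0]],
  [0.8,[0,0,0],[0,0,0]],
  [1,[0,0,0],[0,0,0]],
  [1,[0,0,0],[0,0,0]],
  [1,[0,0,0],[0,0,0]],
  [1,[0,0,0],[0,0,0]],
])

```text
t: 9.4
position: [502.9, 246.1, 89.9]
ee_rot: [180.0, 0.0, -87.9]
wrist_force: [-0.5, 0.5, 0.5]
width: 85.6
gripper_force: 0.0
```

>>> apply_moves([
  [1,[0,0,-0.7],[0,0,0]],
  [1,[0,0,-2.5],[0,0,0]],
  [1,[0,0,-5],[0,0,0]],
  [1,[0,0,-8],[0,0,0]],
  [1,[0,0,-11],[0,0,0]],
  [1,[0,0,-12],[0,0,0]],
  [1,[0,0,-12],[0,0,0]],
  [1,[0,0,-12],[0,0,0]],
])

```text
t: 10.07
position: [502.8, 245.8, 209.9]
ee_rot: [-180.0, -0.0, -87.9]
wrist_force: [-1.4, -0.6, -1.4]
width: 85.4
gripper_force: 0.0
```

```bash
python3 -c "
from h import *
to([503.3,246.6,90.5],272.2)
s=env.snapshot('side');cv2.imwrite('pics/s8.png',cv2.resize(s['color'][130:265,250:380],None,fx=4,fy=4,interpolation=2)[:,:,::-1])"
```

```text
t 10.0667 pos [502.8 245.8 209.9] rpy [-1.7998e+02 -2.0000e-02 -8.7860e+01] j [ -6.  32. -34.  98.  21.  57. 134.] F [-1.4 -0.6 -1.4] w 85.4 gf 0.0
shift [-0.08 -0.05 11.94] turn [-0.0003 -0.0004 -0.0011]
```

View pics/s8.png

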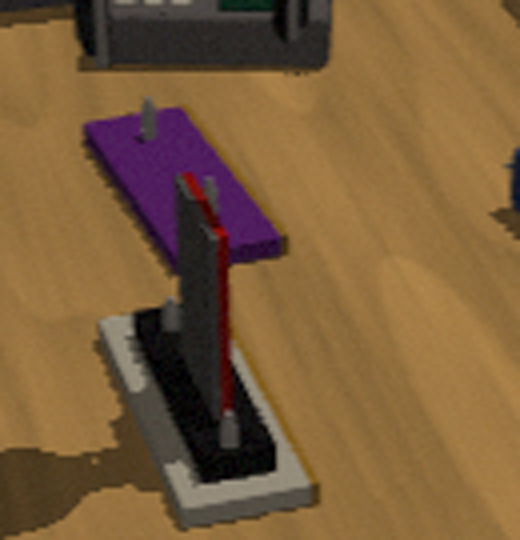

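The panel stands seated and upright, both pins are up through the foot at (171,315) and (230,428), the red and amber side faces the brass edge, and the gripper is clear.

```bash
python3 -c "
from workcell import env
print(env.sign_off())"
```

```text
the job is handed in; nothing more can be done
None
```

I turned the red panel about and lowered it over both pins of its own stand, amber face to the brass edge, then let go and handed the job in at about 10 s; the last picture shows it seated and upright, the blue panel was not touched, and no verdict came back.

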